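Close a laboratory flow cell: tip the cover on, line it up with a drift pin, fit the bolts

ROBOT

A 6-joint arm with a two-finger parallel gripper is mounted at the origin on the work surface. World frame = base frame: x ahead of the robot, y to its left, z up, the work surface at z = 0. Lengths are in mm, angles in rad, forces in N, time in s.
With the tool pointing down it reaches from about 275 to 875 mm from the base axis. Payload 12.5 kg.
Tool frame: the origin (TCP) lies on the centre line of the jaws, within the pads' length; the fingertips stand 17 mm ahead of it and the grasp point (between the pads) lies 2 mm behind it; z points along the fingers, y is the line along which they close (so a half turn about z gives the same grasp; the last joint's range is limited). The gripper opens to 85 mm and grips with 20 to 120 N. Pads are 22 mm wide; open, the fingers measure 114 mm over their backs; the gripper's body (76 mm by 85 mm) begins 54 mm behind the grasp point. The pads swing forward as they close: fully open they stand 13 mm farther back than shut.
Start: joints at [1.166, 0.351, 1.652, -0, 1.139, -0.085], TCP at [172.875, 522.11, 248.29] pointing down, gripper open.
Joint ranges: [-2.75, 2.75], [-0.79, 2.1], [0.01, 2.65], [-1.57, 4.71], [0.07, 3.14], [-2.87, 2.87]. Speed limits (rad/s): [2.22, 2.22, 2.79, 3.14, 3.14, 3.14].

INTERFACE

Orientations are given as [roll, pitch, yaw] about the fixed x, y, z axes, in that order (R = Rz(yaw) Ry(pitch) Rx(roll)).
In Python, from cell import readout, optics, workorder, models gives the robot as it stands. The module is installed in compiled form; this text tells all that it offers.
- The arm moves only by the tool step_arm, never from a script. Its argument "rows" is a list that holds one entry, the list of rows, each a list of 7 numbers: the turn, a rotation vector about the tool's x, y, z in degrees, then the shift along the tool's x, y, z in m, then the finger opening in m, from 0 to 0.0854. In form: [[[rx, ry, rz, tx, ty, tz, fingers], ...]]. A call has 1 to 10 rows; each row shifts and turns the commanded pose from where the row before left it, along the tool's axes as they then stand; what a row does not reach is not made up. A row lasts 1/8 s, in which the tool goes at most 62.5 mm and 10.7 degrees, less where a joint would pass 70% of its speed; a pose out of reach is approached as far as the arm can. A call is refused whole if a number of a shift passes 0.0625 or a number of a turn 10.7, either way. A call with a gripper value outside its range is refused whole. The fingers move at their own pace and stop on an object; "squeeze" is the grip in N (left out, the last holds). Time passes only in rows, so rows that do not move let the fingers close. It gives the time, the measured TCP pose, the force, the opening and the grip force at its end, in the units of the state.
- readout.get_state(): the state, without advancing time (a new reading comes with each control period).
- optics.get_image(name): name is "scene" or "top"; returns (picture, depth): 400x640x3 uint8, red, green, blue; 400x640 float32, mm along the optical axis (not along the pixel's ray), 0 where there is no reading.
- optics.get_calibration(name): a dict with "mtx" (3x3 intrinsics, pixels), "R" (3x3) and "t" (3): a world point X has camera coordinates R X + t. Camera axes: x right, y down, z forward; pixel columns grow to the right and rows downward; lengths in mm; the calibration is good to about 2 mm. A picture is of the moment at which its call begins. get_calibration takes no time and is no camera call.
- workorder.finish_job(): hands the job in; it is judged then, once.
Trained networks look in the newest picture that a camera, given by its name, has taken for a name from the list of things; names that differ only in an ending like _2 or _b are one class to them, and where a whole thing is asked for, a point or a joint stands for the part that bears it (a point fixed in the world has none). Each returns a list of dicts, best first, with "score" (0 to 1); they miss things now and then, are a little off and sometimes report something else, mostly with a low value. They report only what shows in the picture. A call takes as long as a camera call. They do not tell look-alikes from the thing itself.
- models.look_for(name, camera): "uv" ([column, row] in pixels, amid what is visible of it).
- models.place_of(name, camera): "uv" ([column, row] in pixels: a listed point, or the origin of a listed thing).
The state is a dict: "t": time; "joint_pos": joint angles; "dq": joint speeds; "joint_efforts": joint torques, N m; "tool_pos": TCP position; "eef_rot": TCP orientation; "contact_force": force on the tool from outside, world axes, zero at the start; "ft_torque": the same for the moment, N m; "finger_gap": finger opening in mm; "finger_force": force on a finger pad.
Only numpy, scipy, OpenCV 4.12 (cv2) and the standard library are available. Lean on these libraries where they do the work, as an engineer would, in place of code of your own. Each camera call takes 0.05 s, during which the arm holds its last target. There are 200 camera calls.

TASK

The white cover stands on edge on the near end of the grey flow cell: push it over so that it falls flat on the cell with its gasket face down, then put the drift pin fully down through the cover's wide hole into the cell's wide hole, so that all the holes line up. With the pin in place, put every thumb bolt from the rack fully home in a corner hole (any corner). Last, draw the pin out and stand it fully home in its stand again, the bolts staying home; do not knock over the glassware or push it from its place.

Things in the scene. Friction and masses are not known exactly. Their poses are not given: they have to be found in the camera images.
- cover_center (a point): Centre of the cell's cover: white square plate 130 x 130 x 20 mm, 0.3-0.5 kg, four 13 mm bolt holes at the corners, one wider pin hole. Starts standing on edge on the cell's near end: own z up, own x the plate's normal, out of the face with the black gasket, pointing over the cell away from the robot; 10 mm thick each way along x. Lying properly, own x points down, own z along the cell's x.
- cover: The same cover, same axes; this origin is the middle of the edge it stands on at the start (65 mm along own -z from the centre). Pushed about 20 mm along own x at 110 mm above that edge it tips over and falls by itself onto the cell; the edge stays roughly where it was, so the holes are then several mm out of line along the cell's x.
- cover_pinhole (a point): Centre of the cover's 16 mm pin hole, half-way through the plate: 48 mm along own z from the plate's centre. The four bolt holes lie at own y = +-50 mm, own z = 0 or -96 mm from this point; they match the cell's holes.
- cell: Flow-cell body, fixed: grey block 190 (x) x 134 (y) x 50 mm high, origin at the centre of its underside, x pointing away from the robot. Aluminium cheeks along its y sides (outer faces at y = +-79 mm) rise 12 mm above its top and guide the cover, 2 mm to spare each side; along x the cover is free and can be shoved by its end faces. Holes in line: cover's centre at x = +14 mm.
- cell_pinhole (a point): Mouth of the pin hole (16 mm wide, right through) in the cell body's top face, 50 mm above the bench, at x = +62 mm, y = 0 in the cell's frame.
- pin_grip (a point): Drift pin, steel, upright: this point is the middle of its dark round handle (24 mm wide, 45 mm tall); own z up. Below, a 14 mm round shank 60 mm long, its lowest 26 mm tapering to a 3 mm point. Handle's underside 23 mm, point 83 mm below this point. Fully in the cell (handle down on the cover) this point is 93 mm above the bench; in its stand likewise 93 mm.
- pin: The same drift pin; origin at its point, z up the pin. 0.12 kg.
- pinstand_hole (a point): Pin stand: loose wooden block 85 x 85 x 70 mm high, 0.7 kg, with one upright hole (19 mm wide, 64 mm deep) in the middle of the top; this point is the hole's mouth, 70 mm above the bench. The pin starts in it.
- rack: Bolt rack: loose pale wooden block 105 x 105 x 50 mm high, 0.8 kg, four 13.5 mm square pockets at +-27.5 mm in x and y, holding the bolts upright with their heads on the block's top. Origin at the centre of its underside. Some pockets may be empty.
- cell_hole0 (a point): Mouth of a bolt hole (13 mm wide, right through) in the cell body's top face, 50 mm above the bench, at x = 62, y = 50 mm in the cell's frame.
- cell_hole1 (a point): Mouth of a bolt hole (13 mm wide, right through) in the cell body's top face, 50 mm above the bench, at x = 62, y = -50 mm in the cell's frame.
- cell_hole2 (a point): Mouth of a bolt hole (13 mm wide, right through) in the cell body's top face, 50 mm above the bench, at x = -34, y = 50 mm in the cell's frame.
- cell_hole3 (a point): Mouth of a bolt hole (13 mm wide, right through) in the cell body's top face, 50 mm above the bench, at x = -34, y = -50 mm in the cell's frame.
- bolt0_head (a point): Thumb bolt, upright (absent in some starts): this point is the middle of its black round head (20 mm wide, 30 mm tall); own z up. Below, a 10 mm shank 38 mm long, its last 7 mm tapering to 3 mm; no thread, it drops in. Head's underside 15 mm, shank's end 53 mm below this point. Fully home in the cell (head on the cover) this point is 85 mm above the bench; in the rack 65 mm. 0.05 kg.
- bolt1_head (a point): Thumb bolt, upright (absent in some starts): this point is the middle of its black round head (20 mm wide, 30 mm tall); own z up. Below, a 10 mm shank 38 mm long, its last 7 mm tapering to 3 mm; no thread, it drops in. Head's underside 15 mm, shank's end 53 mm below this point. Fully home in the cell (head on the cover) this point is 85 mm above the bench; in the rack 65 mm. 0.05 kg.
- bolt2_head (a point): Thumb bolt, upright (absent in some starts): this point is the middle of its black round head (20 mm wide, 30 mm tall); own z up. Below, a 10 mm shank 38 mm long, its last 7 mm tapering to 3 mm; no thread, it drops in. Head's underside 15 mm, shank's end 53 mm below this point. Fully home in the cell (head on the cover) this point is 85 mm above the bench; in the rack 65 mm. 0.05 kg.
- bolt3_head (a point): Thumb bolt, upright (absent in some starts): this point is the middle of its black round head (20 mm wide, 30 mm tall); own z up. Below, a 10 mm shank 38 mm long, its last 7 mm tapering to 3 mm; no thread, it drops in. Head's underside 15 mm, shank's end 53 mm below this point. Fully home in the cell (head on the cover) this point is 85 mm above the bench; in the rack 65 mm. 0.05 kg.
- vial0: Small capped glass vial, 24 mm wide, 72 mm tall, standing on the bench; bystander, origin at the centre of its foot.
- vial1: Small capped glass vial, 24 mm wide, 72 mm tall, standing on the bench; bystander, origin at the centre of its foot.
- vial2: Small capped glass vial, 24 mm wide, 72 mm tall, standing on the bench; bystander, origin at the centre of its foot.
- flask0: Stoppered volumetric flask, 74 mm wide, 195 mm tall, standing on the bench; bystander, origin at the centre of its foot.
Mind the look-alikes: they are no part of the job. What is shaped like the part that bears bolt2_head but blue, turquoise or yellow is not meant.

How it is judged:
By the outcome, as a careful person would: the job done as asked, in the order asked, and still so for the second after the job is handed in, with the robot touching nothing.
Of bolt0, bolt1, bolt2, bolt3 only 2 to 4 are there at a start; the rules pass over those that are not, and their reading is None.
At some moment in a run one of pinstand, rack may be knocked a few centimetres aside while the robot is not near it.
It also fails if it takes over 210 s, if anything falls off the work surface, if the arm or the gripper's body presses on something with over 40 N, if the wrist force passes 120 N, or if a joint passes its speed limit or range.

## Working session

There is one attempt and no reset: what is moved stays moved. The work goes in short steps, Python scripts to look and compute and a tool call to move; the robot and the scene stay as the last step left them, time stands still between calls to the robot, and variables do not carry over. Pictures are saved under pics/ and viewed, at most 14 in all, crops included, and the job is handed in when it is done.

Besides the shell and the picture viewer there is one more tool, called after "Request:" by a JSON object that holds its "op" and its "data", one argument or row to a line. step_arm: Moves the arm, as the interface text tells. Its arguments: {"type":"object","properties":{"rows":{"type":"array"},"squeeze":{"type":"number"}},"required":["rows"]}

```bash
mkdir -p pics; cat > h.py <<'E'
import numpy as np, cv2
from cell import readout, optics, workorder, models
def shot(cam, fn=None):
    im,d=optics.get_image(cam)
    if fn: cv2.imwrite('pics/'+fn, im[:,:,::-1])
    return im,d
def ray(cam,uv):
    c=optics.get_calibration(cam); R=np.array(c['R']);t=np.array(c['t']).ravel();K=np.array(c['mtx'])
    dcam=np.linalg.solve(K,[uv[0],uv[1],1.0])
    return -R.T@t, R.T@dcam
def at_z(cam,uv,z):
    o,d=ray(cam,uv); return o+d*(z-o[2])/d[2]
def at_d(cam,uv,dep):
    o,d=ray(cam,uv); return o+d*dep
def proj(cam,X):
    c=optics.get_calibration(cam); p=np.array(c['mtx'])@(np.array(c['R'])@np.array(X,float)+np.array(c['t']).ravel()); return p[:2]/p[2]
def cloud(cam,d):
    c=optics.get_calibration(cam);R=np.array(c['R']);t=np.array(c['t']).ravel();K=np.array(c['mtx'])
    v,u=np.mgrid[:d.shape[0],:d.shape[1]]
    P=np.stack([(u-K[0,2])/K[0,0]*d,(v-K[1,2])/K[1,1]*d,d],-1)
    return (P-t)@R
E
python3 - <<'E'
from h import *
np.set_printoptions(precision=1,suppress=True)
for c in('top','scene'):
    im,d=shot(c,c+'0.png'); k=optics.get_calibration(c); print(c,ray(c,(320,200)),k['mtx'][0][0])
Z=dict(cover_pinhole=None,cell_pinhole=50,pin_grip=93,pinstand_hole=70,rack=0,cell_hole0=50,cell_hole1=50,cell_hole2=50,cell_hole3=50,bolt0_head=65,vial0=0,flask0=0,cell=0)
for n,z in Z.items():
  for c in('top','scene'):
    for r in models.place_of(n,c)[:6]:
        if r['score']>.3: print(n,c,np.array(r['uv']),round(r['score'],2),at_z(c,r['uv'],z) if z is not None else '')
s=readout.get_state();print(s['tool_pos'],s['eef_rot'],s['t'])
E
```

```text
top (array([394.9, -11. , 885.6]), array([ 0.2,  0. , -1. ])) 367.35970646829816
scene (array([ 877.3, -303.7,  639.5]), array([-0.5,  0.4, -0.7])) 363.45354702986657
cover_pinhole top [309.7 221.8] 0.71 
cover_pinhole scene [301.  160.5] 0.55 
cell_pinhole top [308.4 171.5] 0.78 [590.9  26.3  50. ]
cell_pinhole scene [346.1 233.9] 0.77 [588.1  22.8  50. ]
cell_pinhole scene [439.6 222.3] 0.59 [697.2 183.4  50. ]
pin_grip top [187.9 216.8] 0.55 [485.8 289.5  93. ]
pin_grip scene [396.9 137.8] 0.69 [492.8 286.1  93. ]
pinstand_hole top [194.4 216.7] 0.93 [488.3 283.5  70. ]
pinstand_hole scene [393.1 141.5] 0.58 [479.5 293.1  70. ]
rack top [282.4 171.8] 0.7 [603.4  92.8   0. ]
rack top [225.9 144. ] 0.6 [678.  234.3   0. ]
rack top [443.9 223.2] 0.56 [ 468.1 -295.     0. ]
rack scene [182.9 304.2] 0.78 [ 470.  -291.9    0. ]
cell_hole0 top [329.3 171.2] 0.84 [590.5 -22.3  50. ]
cell_hole0 top [331.7 212.9] 0.82 [492.8 -25.6  50. ]
cell_hole0 top [284. 173.] 0.69 [588.7  83.2  50. ]
cell_hole0 top [288.2 214.3] 0.64 [491.6  74.1  50. ]
cell_hole0 scene [295.6 220.9] 0.97 [493.7 -30.  
[... 1833 characters left out ...]
ead scene [191.1 290.6] 0.47 [ 498.1 -270.2   65. ]
vial0 top [193.5 218.9] 0.74 [491.  310.8   0. ]
vial0 top [205.6 151. ] 0.51 [661.1 285.1   0. ]
vial0 top [229.5 141.1] 0.46 [685.2 225.4   0. ]
vial0 scene [441.8 229.3] 0.72 [696.5 212.    0. ]
vial0 scene [447.3 204.5] 0.63 [663.1 281.2   0. ]
vial0 scene [439.1 219. ] 0.54 [675.6 231.7   0. ]
flask0 top [419.  137.5] 0.76 [ 682.4 -247.5    0. ]
flask0 scene [274.1 375.1] 0.66 [ 686.1 -241.1    0. ]
flask0 scene [180.9 269.8] 0.55 [ 399.6 -258.6    0. ]
cell top [309.4 199.9] 0.86 [531.7  27.1   0. ]
cell scene [325.  233.4] 0.75 [531.5  17.9   0. ]
cell scene [394.7 143.2] 0.46 [438.2 364.    0. ]
[172.9 522.1 248.3] [3.1 0.  2.8] 1.4
```

View pics/top0.png

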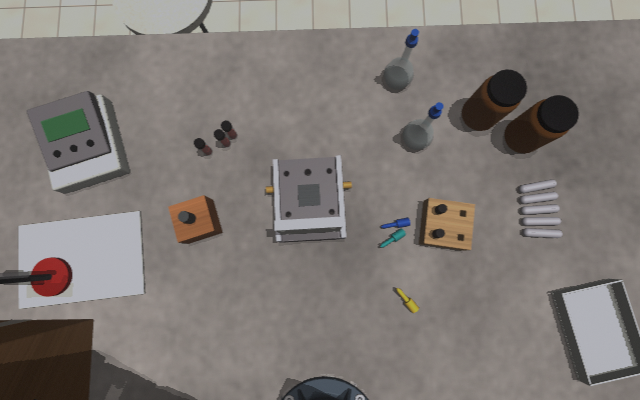

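View pics/scene0.png

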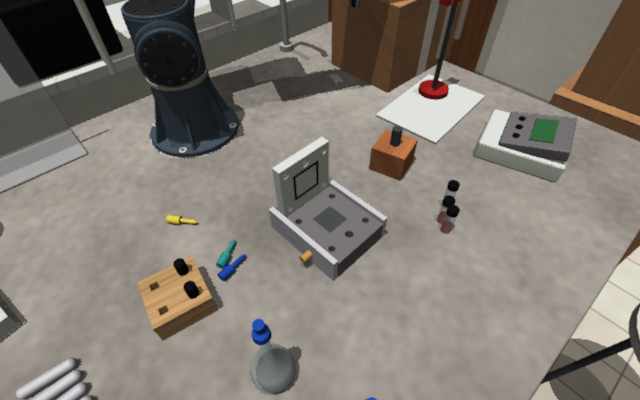

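The scene shows the cover standing at the near end of the cell (top view, about 309,235), the pin in the brown stand (188,217), and two black bolts in the rack (441,209 and 438,233). The possible mix-ups are the blue, turquoise and yellow drivers (398,223 / 392,239 / 407,300) and the vial caps (200–227,127–145). The black heads in the rack match the description, so I'm choosing those. Next I'll measure poses from depth and check a close crop.

```bash
cat >> h.py <<'E'
def rect(P,m):
    q=P[m][:,:2].astype(np.float32); (c,s,a)=cv2.minAreaRect(q); return len(q),np.round(c,1),np.round(s,1),round(a,1),np.round(q.mean(0),1),np.round((np.percentile(q,2,0)+np.percentile(q,98,0))/2,1)
def box(P,d,x,y,z):
    return (d>0)&(P[...,0]>x[0])&(P[...,0]<x[1])&(P[...,1]>y[0])&(P[...,1]<y[1])&(P[...,2]>z[0])&(P[...,2]<z[1])
def loc():
    for c in('top','scene'):
        im,d=shot(c);P=cloud(c,d)
        print(c,'bench z',np.median(P[box(P,d,(350,450),(-100,100),(-20,20))][:,2]))
        for n,b in dict(rack=((380,570),(-380,-190),(44,54)),bolts=((380,570),(-380,-190),(75,90)),stand=((400,580),(190,360),(64,74)),pin=((400,580),(190,360),(108,122)),cheek=((380,680),(-80,140),(58,66)),celltop=((380,680),(-80,140),(46,54)),cover=((380,480),(-80,140),(172,190))).items():
            m=box(P,d,*b)
            if m.sum()>4:
                print(n,*rect(P,m))
                if n=='bolts':
                    k,l=cv2.connectedComponents(m.astype(np.uint8))
                    for i in range(1,k): print('   ',*rect(P,l==i))
E
python3 - <<'E'
from h import *
loc()
im,_=shot('top')
cv2.imwrite('pics/c1.png',np.hstack([cv2.resize(im[190:260,410:485],None,fx=5,fy=5,interpolation=2),cv2.resize(im[145:250,260:360],(350,350),interpolation=2)])[:,:,::-1])
E
```

```text
top bench z -0.14232231684666827
rack 1947 [ 463.7 -292.2] [106.4 105.2] 80.8 [ 462.7 -292.8] [ 463.2 -291.4]
bolts 134 [ 467.9 -264.6] [19.2 73.4] 81.1 [ 467.7 -264.3] [ 468.4 -264.4]
    67 [ 494.4 -268.9] [18.3 18.1] 44.9 [ 494.9 -268.8] [ 495. -269.]
    67 [ 440.4 -260.1] [17.5 18.1] 1.5 [ 440.6 -259.8] [ 440.4 -260. ]
stand 1276 [485.3 291. ] [85.7 87.1] 16.9 [484.3 289. ] [485.1 290.5]
pin 109 [485.2 291.1] [22.3 23.8] 2.7 [485.2 290.1] [485.2 291.2]
cheek 819 [528.1  25.6] [189.5 158.1] 2.1 [531.5  21.4] [528.   25.2]
celltop 3719 [528.4  25.6] [190.3 134.3] 2.1 [540.1  26.1] [528.1  26. ]
cover 711 [458.5  22.5] [ 20.2 129.4] 2.2 [458.3  23.2] [458.6  23. ]
scene bench z -0.4607402459668142
rack 2785 [ 462.8 -292.1] [104.9 107.6] 80.9 [ 467.3 -297. ] [ 463.9 -293. ]
bolts 192 [ 467. -265.] [19.1 75. ] 81.1 [ 469.7 -265.2] [ 467.6 -265.2]
    91 [ 440.  -260.8] [19.5 18.3] 4.9 [ 441.2 -260.7] [ 440.  -260.6]
    101 [ 495.4 -269.3] [18.5 18.6] 31.9 [ 495.4 -269.3] [ 495.2 -269.5]
stand 747 [484.2 291. ] [85.4 89.7] 17.1 [488.6 284.3] [485.8 289.8]
pin 69 [483.7 290.8] [21.3 24.8] 49.4 [485.5 288.8] [484.8 290.4]
cheek 1049 [527.1  25.6] [190.6 160. ] 1.9 [528.7  13.1] [532.3  24.7]
celltop 3914 [528.2  24. ] [189.9 156.5] 2.3 [547.2  25. ] [544.1  20.3]
cover 631 [457.6  22.4] [ 22.5 130.8] 2.8 [460.   18.3] [458.5  21. ]
```

View pics/c1.png

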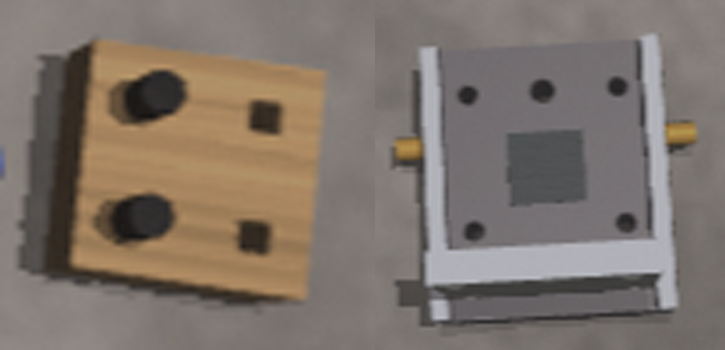

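The crop confirms two black heads in the rack's inner pockets, with the outer two empty, and all five cell holes clear. I'll turn the tool so its y lies along the cell's x (yaw about 92.2°).

```bash
cat >> h.py <<'E'
from scipy.spatial.transform import Rotation as Ro
def need(x,y,z,yaw=None):
    s=readout.get_state(); R=Ro.from_euler('xyz',s['eef_rot']).as_matrix()
    d=R.T@(np.array([x,y,z])-s['tool_pos'])/1000
    T=Ro.from_euler('xyz',[np.pi,0,np.deg2rad(92.2 if yaw is None else yaw)]).as_matrix()
    print('shift',np.round(d,4),'turn',np.round(np.rad2deg(Ro.from_matrix(R.T@T).as_rotvec()),1),'t',s['t'],'gap',round(s['finger_gap'],1),'F',np.round(s['contact_force'],1))
C=np.array([528.0,25.5]); A=np.deg2rad(2.2)
def cw(x,y): return C+np.array([x*np.cos(A)-y*np.sin(A),x*np.sin(A)+y*np.cos(A)])
E
python3 - <<'E'
from h import *
need(173,522,248); print(cw(-110,0),cw(62,0))
E
```

```text
shift [-0.0001 -0.0001  0.0003] turn [ 0.  -0.  69.5] t 1.55 gap 85.4 F [-0.6  0.7 -0.2]
[418.08107919  21.277341  ] [589.95430082  27.88004416]
```

Request:
{"op": "step_arm", "data": {
  "rows": [
    [[0,0,10,0,0,0,0],[0,0,10,0,0,0,0],[0,0,10,0,0,0,0],[0,0,10,0,0,0,0],[0,0,10,0,0,0,0],[0,0,10,0,0,0,0],[0,0,9.5,0,0,0,0],[0,0,0,0,0,0,0]]
  ]
}}

```text
t: 2.55
tool_pos: [172.9, 522.1, 248.3]
eef_rot: [3.142, 0.0, 1.61]
contact_force: [0.2, 0.6, -0.1]
finger_gap: -0.1
finger_force: 0.0
```

```bash
python3 -c "
from h import *
need(415,21.2,248)"
```

```text
shift [-5.100e-01  2.223e-01  3.000e-04] turn [0. 0. 0.] t 2.55 gap -0.1 F [ 0.2  0.6 -0.1]
```

Request:
{"op": "step_arm", "data": {
  "rows": [
    [[0,0,0,-0.051,0.0222,0,0],[0,0,0,-0.051,0.0222,0,0],[0,0,0,-0.051,0.0222,0,0],[0,0,0,-0.051,0.0222,0,0],[0,0,0,-0.051,0.0222,0,0],[0,0,0,-0.051,0.0222,0,0],[0,0,0,-0.051,0.0222,0,0],[0,0,0,-0.051,0.0222,0,0],[0,0,0,-0.051,0.0222,0,0],[0,0,0,-0.051,0.0222,0,0]]
  ]
}}

```text
t: 3.8
tool_pos: [414.7, 19.1, 248.6]
eef_rot: [3.141, -0.0, 1.613]
contact_force: [1.1, 0.4, -0.3]
finger_gap: -0.0
finger_force: 0.0
```

```bash
python3 -c "
from h import *
need(415,21.2,170)"
```

```text
shift [0.0021 0.0003 0.0786] turn [ 0.  -0.   0.2] t 3.8 gap -0.0 F [ 1.1  0.4 -0.3]
```

Request:
{"op": "step_arm", "data": {
  "rows": [
    [[0,0,0,0,0,0.04,0],[0,0,0,0,0,0.039,0],[0,0,0,0,0,0,0],[0,0,0,0,0.006,0,0],[0,0,0,0,0.006,0,0],[0,0,0,0,0.004,0,0],[0,0,0,0,0.004,0,0],[0,0,0,0,0.004,0,0],[0,0,0,0,0.004,0,0],[0,0,0,0,0.004,0,0]]
  ]
}}

```text
t: 5.05
tool_pos: [446.3, 22.1, 169.3]
eef_rot: [-3.142, 0.0, 1.609]
contact_force: [-0.3, -0.7, -0.2]
finger_gap: -0.0
finger_force: 0.1
```

Request:
{"op": "step_arm", "data": {
  "rows": [
    [[0,0,0,0,0.004,0,0],[0,0,0,0,0.004,0,0],[0,0,0,0,0.003,0,0],[0,0,0,0,0,0,0],[0,0,0,0,0,0,0],[0,0,0,0,0,0,0]]
  ]
}}

```text
t: 5.8
tool_pos: [457.0, 22.5, 169.3]
eef_rot: [-3.142, 0.0, 1.609]
contact_force: [-0.8, 0.5, 0.4]
finger_gap: -0.2
finger_force: 0.0
```

```bash
cat >> h.py <<'E'
def cover():
    im,d=shot('top');P=cloud('top',d); m=box(P,d,(380,680),(-80,140),(66,76)); r=rect(P,m); print('cover',*r, 'cell xy',np.round((np.array([[np.cos(A),np.sin(A)],[-np.sin(A),np.cos(A)]])@(np.array(r[1])-C)),1))
E
python3 -c "
from h import *
cover()
im,_=shot('scene','s2.png');need(460,22,170)"
```

```text
cover 481 [539.8  28.6] [129.9 128.5] 88.9 [587.9  19.7] [565.   28.1] cell xy [11.9  2.6]
shift [-0.0007  0.003  -0.0007] turn [ 0.  0. -0.] t 5.9 gap -0.2 F [ 0.3  1.1 -0.5]
```

View pics/s2.png

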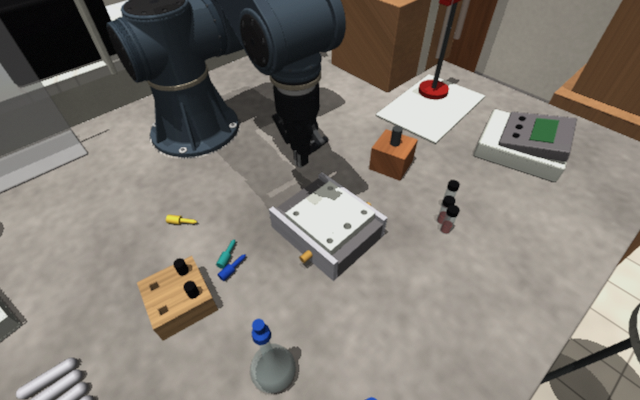

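The cover now lies flat on the cell (scene, about 330,212). I'll back off toward the pin and measure the cover from there.

```bash
python3 -c "
from h import *
need(485,290.8,200)"
```

```text
shift [ 0.267   0.0382 -0.0307] turn [ 0.  0. -0.] t 5.9 gap -0.2 F [ 0.3  1.1 -0.5]
```

Request:
{"op": "step_arm", "data": {
  "rows": [
    [[0,0,0,0,0,-0.031,0],[0,0,0,0.045,0.0064,0,0.06],[0,0,0,0.045,0.0064,0,0.06],[0,0,0,0.045,0.0064,0,0.06],[0,0,0,0.044,0.0064,0,0.06],[0,0,0,0.044,0.0064,0,0.06],[0,0,0,0.044,0.0064,0,0.06],[0,0,0,0,0,0,0.06],[0,0,0,0,0,0,0.06]]
  ]
}}

```text
t: 7.02
tool_pos: [485.0, 290.4, 200.1]
eef_rot: [-3.141, 0.0, 1.609]
contact_force: [0.1, -0.9, -0.7]
finger_gap: 59.8
finger_force: 0.0
```

```bash
python3 -c "
from h import *
cover();loc();need(485,290.8,96)
for c in('top','scene'):
  for r in models.place_of('cover_pinhole',c)[:2]: print(c,r['score'],at_z(c,r['uv'],70),at_z(c,r['uv'],60))
im,_=shot('top');cv2.imwrite('pics/c3.png',cv2.resize(im[145:250,260:360],(600,600),interpolation=2)[:,:,::-1])
"
```

```text
cover 3138 [536.7  25.8] [130.6 130. ] 2.2 [535.2  25.8] [536.4  25.6] cell xy [ 8.7 -0. ]
top bench z -0.12301404583445286
rack 1936 [ 463.7 -292.2] [106.5 105.2] 80.9 [ 462.6 -292.7] [ 463.5 -291.6]
bolts 135 [ 467.9 -264.3] [18.9 73.9] 79.9 [ 467.2 -264.1] [ 468.4 -264.1]
    66 [ 494.5 -269.1] [18.5 17.9] 40.8 [ 494.8 -268.9] [ 495.2 -269.2]
    69 [ 440.3 -259.7] [17.6 18.9] 0.6 [ 440.7 -259.4] [ 440.4 -259.6]
stand 1272 [485.3 291.1] [85.9 86. ] 17.0 [484.4 288.7] [485.1 290.5]
pin 106 [485.7 290.5] [22.7 22.4] 34.6 [485.1 289.9] [485.1 290.5]
cheek 929 [528.3  25.6] [189.8 158.2] 2.2 [526.1  25.7] [527.9  25.3]
celltop 1453 [528.5  25.6] [190.4 134.3] 2.2 [500.6  23.5] [528.3  24.3]
scene bench z -0.43446903092337463
rack 2778 [ 462.9 -292. ] [105.4 108.7] 80.4 [ 467.2 -296.9] [ 463.8 -293.1]
bolts 195 [ 467.4 -265.1] [19.3 76. ] 81.1 [ 470.2 -265.3] [ 467.9 -265.3]
    91 [ 440.4 -260.7] [19.4 18.5] 9.7 [ 441.2 -260.6] [ 440.4 -260.6]
    104 [ 495.3 -269.2] [17.9 19.3] 31.0 [ 495.6 -269.3] [ 495.3 -269.4]
stand 743 [484.3 290.4] [85.6 90.1] 17.4 [488.5 284.3] [485.3 289.4]
pin 72 [484.  290.5] [21.  23.7] 44.5 [485.8 288.5] [485.6 289.7]
cheek 1093 [528.   25.5] [189.9 160.1] 2.3 [541.7   4.9] [529.2  25.1]
celltop 1345 [527.6  24.9] [191.3 158.2] 2.4 [542.5  19. ] [528.3  19.5]
shift [ 0.0009 -0.0003  0.1044] turn [-0.   0.  -0.1] t 7.175 gap 60.2 F [-0.6 -0.5 -0.4]
top 0.6 [581.88666828  29.54633727  70.        ] [584.17938066  30.04293887  60.        ]
top 0.56 [ 658.21003689 -222.77916204   70.        ] [ 661.43855356 -225.37633484   60.        ]
scene 0.62 [583.77495658  20.73137574  70.        ] [578.62019338  26.42866016  60.        ]
```

View pics/c3.png

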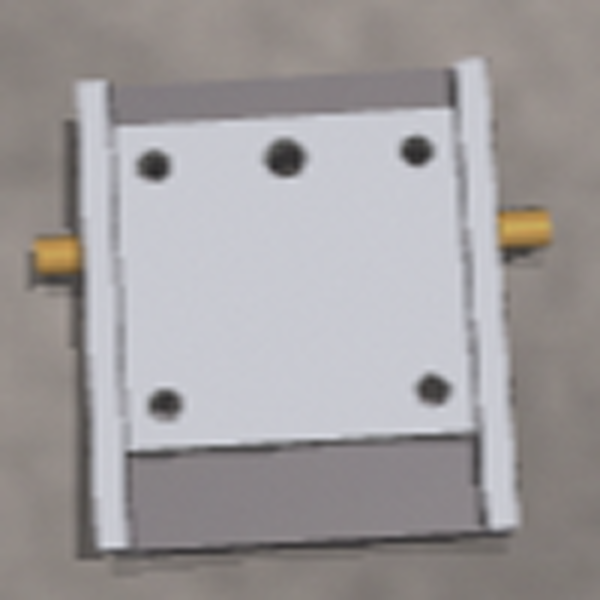

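The crop shows the cover square between the cheeks with all holes clear, and depth puts it at cell x ≈ 8.5. That leaves about 5.5 mm to shove along +x. I'll go behind its near end with the fingers closed.

```bash
python3 -c "
from h import *
need(*cw(-95,0),130)"
```

```text
shift [-0.2662 -0.0623  0.0704] turn [ 0.  -0.  -0.1] t 7.325 gap 60.0 F [0.9 0.1 0.6]
```

Request:
{"op": "step_arm", "data": {
  "rows": [
    [[0,0,0,-0.045,-0.0104,0,0],[0,0,0,-0.045,-0.0104,0,0],[0,0,0,-0.044,-0.0104,0,0],[0,0,0,-0.044,-0.0104,0,0],[0,0,0,-0.044,-0.0104,0,0],[0,0,0,-0.044,-0.0104,0,0],[0,0,0,0,0,0.06,0],[0,0,0,0,0,0.06,0],[0,0,0,0,0,0.005,0],[0,0,0,0,0,0,0]]
  ]
}}

```text
t: 8.57
tool_pos: [433.8, 22.6, 76.6]
eef_rot: [3.141, 0.0, 1.609]
contact_force: [0.4, -0.2, -0.4]
finger_gap: -0.4
finger_force: 0.0
```

Request:
{"op": "step_arm", "data": {
  "rows": [
    [[0,0,0,0,0.008,0,0],[0,0,0,0,0.006,0,0],[0,0,0,0,0.004,0,0],[0,0,0,0,0.002,0,0],[0,0,0,0,0.002,0,0],[0,0,0,0,0,0,0]]
  ]
}}

```text
t: 9.32
tool_pos: [455.0, 23.5, 75.2]
eef_rot: [-3.141, -0.0, 1.609]
contact_force: [-0.5, 0.6, 0.6]
finger_gap: -0.4
finger_force: 0.0
```

```bash
python3 -c "
from h import *
cover();need(*cw(-95,0),75)"
```

```text
cover 1292 [537.5  26.2] [128.8 130.3] 1.7 [572.2  24.2] [572.3  27.4] cell xy [9.5 0.3]
shift [-0.0008 -0.0219  0.0002] turn [-0. -0. -0.] t 9.375 gap -0.4 F [-0.2 -0.2  0.3]
```

Request:
{"op": "step_arm", "data": {
  "rows": [
    [[0,0,0,0,0.002,0,0],[0,0,0,0,0.002,0,0],[0,0,0,0,0.001,0,0],[0,0,0,0,0.001,0,0],[0,0,0,0,0.001,0,0]]
  ]
}}

```text
t: 10.0
tool_pos: [462.0, 23.7, 75.3]
eef_rot: [-3.141, 0.0, 1.609]
contact_force: [-2.1, -0.5, 0.5]
finger_gap: 0.1
finger_force: 0.9
```

```bash
cat >> h.py <<'E'
def faredge():
    im,d=shot('top');P=cloud('top',d); m=box(P,d,(380,680),(-80,140),(66,76)); q=(P[m][:,:2]-C)@np.array([[np.cos(A),-np.sin(A)],[np.sin(A),np.cos(A)]])
    b=[np.percentile(q[(abs(q[:,1]-y)<4),0],100) for y in range(-50,51,10)]; print('far edge cell x',np.round(b,1),'mean',np.mean(b),'-> centre',np.mean(b)-65)
E
python3 -c "
from h import *
faredge();need(*cw(-95,0),75)"
```

```text
far edge cell x [77.9 76.1 76.4 77.1 77.7 75.9 76.7 77.7 75.5 76.6 76.9] mean 76.78464130729125 -> centre 11.784641307291253
shift [-0.0008 -0.0291  0.0003] turn [ 0.  0. -0.] t 10.05 gap -0.2 F [-1.8  0.8  0.2]
```

Request:
{"op": "step_arm", "data": {
  "rows": [
    [[0,0,0,0,0.001,0,0],[0,0,0,0,0.001,0,0],[0,0,0,0,0,0,0],[0,0,0,0,0,0,0]]
  ]
}}

```text
t: 10.55
tool_pos: [464.2, 23.8, 75.3]
eef_rot: [3.141, 0.0, 1.609]
contact_force: [0.2, 0.5, 0.2]
finger_gap: -0.2
finger_force: 0.3
```

```bash
python3 -c "
from h import *
faredge();need(485,290.8,200)"
```

```text
far edge cell x [80.  78.2 79.8 79.9 78.3 78.2 79.8 79.9 78.2 78.7 79. ] mean 79.07934995081582 -> centre 14.079349950815825
shift [ 0.266   0.031  -0.1247] turn [ 0.  0. -0.] t 10.6 gap -0.1 F [-0.4 -0.1 -1.3]
```

Now I'll back off, rise, and go to the pin.

Request:
{"op": "step_arm", "data": {
  "rows": [
    [[0,0,0,0,-0.01,0,0],[0,0,0,0,0,-0.062,0],[0,0,0,0,0,-0.062,0.06],[0,0,0,0.045,0.0068,0,0.06],[0,0,0,0.045,0.0068,0,0.06],[0,0,0,0.044,0.0068,0,0.06],[0,0,0,0.044,0.0068,0,0.06],[0,0,0,0.044,0.0068,0,0.06],[0,0,0,0.044,0.0068,0,0.06],[0,0,0,0,0,0,0.06]]
  ]
}}

```text
t: 11.85
tool_pos: [484.1, 292.8, 198.9]
eef_rot: [3.142, -0.0, 1.612]
contact_force: [-0.2, -1.2, -0.6]
finger_gap: 60.0
finger_force: 0.0
```

```bash
python3 -c "
from h import *
cover();loc();need(485.2,290.6,98)"
```

```text
cover 3134 [543.   25.9] [131.1 130.1] 2.2 [541.3  25.8] [542.5  25.7] cell xy [15.  -0.2]
top bench z -0.11379600225530206
rack 1937 [ 463.6 -291.7] [106.3 105.1] 80.8 [ 462.8 -292.9] [ 463.2 -291.7]
bolts 131 [ 468.1 -264.6] [18.  73.9] 79.6 [ 468.  -264.4] [ 468.8 -264.5]
    66 [ 494.9 -269.2] [18.2 17.9] 1.1 [ 494.7 -269. ] [ 495.1 -269.6]
    65 [ 440.3 -259.6] [17.8 17.3] 86.9 [ 440.8 -259.8] [ 440.7 -259.7]
stand 1275 [485.3 291. ] [85.7 86.1] 17.1 [484.2 288.8] [484.8 290.3]
pin 110 [485.2 290.1] [23.  22.6] 67.5 [485.  289.8] [485.2 290.3]
cheek 939 [528.2  25.6] [189.8 158.1] 2.2 [526.4  25.8] [527.9  25.3]
celltop 1447 [528.7  25.6] [190.9 134.4] 2.2 [486.6  23. ] [528.2  23.5]
scene bench z -0.4318438654312079
rack 2771 [ 462.7 -292.1] [104.9 107.8] 80.9 [ 467.3 -297. ] [ 464. -293.]
bolts 197 [ 467.8 -264.8] [19.4 76.2] 80.6 [ 469.4 -265.2] [ 467.8 -265.1]
    95 [ 440.7 -260.4] [20.1 18.7] 5.1 [ 441.4 -260.7] [ 440.5 -260.5]
    102 [ 495.1 -269.3] [18.6 19.3] 60.4 [ 495.5 -269.4] [ 495.3 -269.4]
stand 742 [484.3 290.6] [85.6 89.6] 17.5 [488.8 284.9] [485.4 289.8]
pin 70 [484.  290.5] [21.2 23.5] 41.2 [485.7 288.8] [485.1 289.8]
cheek 1089 [527.8  25.6] [189.9 159.6] 2.3 [542.7   4.8] [529.2  25. ]
celltop 1305 [526.8  24.4] [192.8 158.3] 2.6 [526.7  17.7] [528.1  18.7]
shift [0.0006 0.001  0.1011] turn [-0.  0. -0.] t 12.0 gap 59.9 F [-0.2 -0.2  0.1]
```

Request:
{"op": "step_arm", "data": {
  "rows": [
    [[0,0,0,0,0.001,0.05,0.06],[0,0,0,0,0,0.04,0.06],[0,0,0,0,0,0.011,0.06],[0,0,0,0,0,0,0.06],[0,0,0,0,0,0,0.015],[0,0,0,0,0,0,0.015],[0,0,0,0,0,0,0.015],[0,0,0,0,0,0,0.015]]
  ],
  "squeeze": 50
}}

```text
t: 13.0
tool_pos: [486.2, 291.1, 99.6]
eef_rot: [3.14, -0.001, 1.609]
contact_force: [-1.6, -0.7, 7.3]
finger_gap: 21.3
finger_force: 48.6
```

Request:
{"op": "step_arm", "data": {
  "rows": [
    [[0,0,0,0,0,-0.01,0.015],[0,0,0,0,0,-0.03,0.015],[0,0,0,0,0,-0.04,0.015],[0,0,0,0,0,-0.03,0.015],[0,0,0,0,0,0,0.015]]
  ]
}}

```text
t: 13.62
tool_pos: [486.5, 291.3, 211.0]
eef_rot: [3.137, -0.002, 1.609]
contact_force: [-0.2, -0.1, -2.4]
finger_gap: 22.0
finger_force: 49.0
```

```bash
python3 -c "
from h import *
loc();print(readout.get_state()['tool_pos']);C[0]=528.2;need(*cw(62,0),208)"
```

```text
top bench z -0.04665858282296043
rack 1932 [ 463.7 -292.7] [107.  105.6] 80.6 [ 462.7 -292.8] [ 463.4 -291.4]
bolts 133 [ 467.9 -264.9] [20.  73.9] 81.4 [ 467.5 -264.3] [ 468.5 -264.2]
    66 [ 494.7 -268.8] [18.6 17.8] 33.1 [ 494.8 -269. ] [ 495.2 -269.6]
    67 [ 440.4 -259.6] [17.7 17.7] 85.9 [ 440.6 -259.7] [ 440.4 -259.4]
stand 1303 [485.2 290.9] [85.8 85.7] 16.8 [483.6 287. ] [484.6 286.8]
cheek 952 [528.5  25.5] [190.2 158.1] 2.3 [526.6  26.5] [527.9  25.3]
celltop 1457 [528.3  26.3] [190.2 135.9] 2.1 [486.3  22.8] [528.1  23.5]
scene bench z -0.41846546195086753
rack 2779 [ 462.2 -292.1] [105.2 108.2] 80.7 [ 467.3 -297. ] [ 464.2 -293.1]
bolts 196 [ 467.2 -265.1] [19.2 76.3] 81.2 [ 470.1 -265.4] [ 467.9 -265.1]
    92 [ 440.3 -260.4] [18.4 19.4] 54.8 [ 441.1 -260.7] [ 440.5 -260.5]
    104 [ 495.2 -269.3] [18.7 19.3] 35.5 [ 495.7 -269.5] [ 495.  -269.5]
stand 847 [484.1 291. ] [85.7 88.8] 17.4 [486.5 287.8] [485.7 289.2]
cheek 1080 [527.3  25.4] [190.2 159.8] 2.4 [542.6   4. ] [528.8  24.9]
celltop 1327 [527.1  24.7] [191.6 158.1] 2.4 [527.4  18.2] [528.4  19.2]
[485.35038699 290.67825155 208.00166784]
shift [-0.2666  0.0947  0.    ] turn [-0.  0. -0.] t 13.725 gap 21.9 F [ 0.2  0.5 -1.3]
```

Request:
{"op": "step_arm", "data": {
  "rows": [
    [[0,0,0,-0.04,0.014,0,0.015],[0,0,0,-0.04,0.014,0,0.015],[0,0,0,-0.04,0.014,0,0.015],[0,0,0,-0.04,0.014,0,0.015],[0,0,0,-0.04,0.014,0,0.015],[0,0,0,-0.04,0.014,0,0.015],[0,0,0,-0.0266,0.0107,0,0.015],[0,0,0,0,0,0,0.015],[0,0,0,0,0,0,0.015]]
  ]
}}

```text
t: 14.85
tool_pos: [589.8, 28.6, 207.3]
eef_rot: [-3.14, -0.0, 1.609]
contact_force: [-0.8, -0.0, -1.1]
finger_gap: 22.1
finger_force: 49.1
```

```bash
python3 -c "
from h import *
C[0]=528.2;need(*cw(62,0),98)
im,_=shot('scene');cv2.imwrite('pics/c4.png',cv2.resize(im[130:280,260:410],(600,600),interpolation=2)[:,:,::-1])"
```

```text
shift [-0.0007  0.0006  0.1093] turn [-0.1 -0.  -0. ] t 14.85 gap 22.1 F [-0.8 -0.  -1.1]
```

View pics/c4.png

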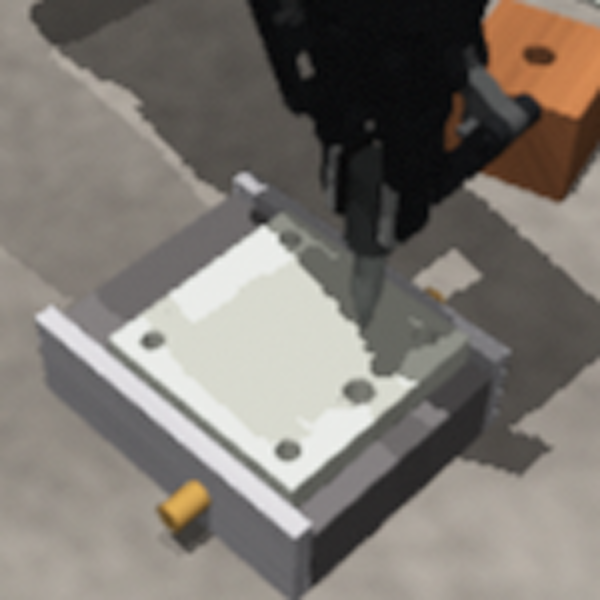

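The pin hangs upright above the pin hole, with its point at crop (365,327) and the hole at (359,391). I'll lower it.

Request:
{"op": "step_arm", "data": {
  "rows": [
    [[0,0,0,-0.0007,0.0006,0.03,0.015],[0,0,0,0,0,0.02,0.015],[0,0,0,0,0,0.01,0.015],[0,0,0,0,0,0.008,0.015],[0,0,0,0,0,0.006,0.015],[0,0,0,0,0,0.006,0.015]]
  ]
}}

```text
t: 15.65
tool_pos: [591.3, 27.4, 128.4]
eef_rot: [3.141, 0.0, 1.609]
contact_force: [-0.2, 0.0, -1.1]
finger_gap: 21.7
finger_force: 49.1
```

Request:
{"op": "step_arm", "data": {
  "rows": [
    [[0,0,0,0,0,0.005,0.015],[0,0,0,0,0,0.005,0.015],[0,0,0,0,0,0.004,0.015],[0,0,0,0,0,0,0.015]]
  ]
}}

```text
t: 16.15
tool_pos: [590.9, 27.3, 114.0]
eef_rot: [-3.141, -0.0, 1.609]
contact_force: [-0.4, -0.2, -0.9]
finger_gap: 22.0
finger_force: 49.1
```

```bash
python3 -c "
from h import *
C[0]=528.2;need(*cw(62,0),98)"
```

```text
shift [ 0.0006 -0.0008  0.016 ] turn [-0. -0. -0.] t 16.15 gap 22.0 F [-0.4 -0.2 -0.9]
```

Point is well past the cover with no force. Continuing down.

Request:
{"op": "step_arm", "data": {
  "rows": [
    [[0,0,0,0.0005,-0.0006,0.004,0.015],[0,0,0,0,0,0.004,0.015],[0,0,0,0,0,0.003,0.015],[0,0,0,0,0,0.003,0.015],[0,0,0,0,0,0.001,0.015],[0,0,0,0,0,0,0.015]]
  ]
}}

```text
t: 16.9
tool_pos: [590.5, 27.8, 99.7]
eef_rot: [3.142, 0.0, 1.609]
contact_force: [-2.6, 0.1, 4.2]
finger_gap: 21.7
finger_force: 49.6
```

Request:
{"op": "step_arm", "data": {
  "rows": [
    [[0,0,0,0,0,0.001,0.015],[0,0,0,0,0,0.001,0.015],[0,0,0,0,0,0,0.015]]
  ]
}}

```text
t: 17.27
tool_pos: [590.6, 27.8, 99.5]
eef_rot: [3.141, 0.0, 1.609]
contact_force: [-10.7, -0.6, 25.0]
finger_gap: 22.0
finger_force: 51.9
```

Request:
{"op": "step_arm", "data": {
  "rows": [
    [[0,0,0,0,0,-0.002,0.015],[0,0,0,0,0,0,0.05],[0,0,0,0,0,0,0.05],[0,0,0,0,0,0,0.05],[0,0,0,0,0,-0.02,0.05],[0,0,0,0,0,-0.05,0.05],[0,0,0,0,0,-0.05,0.05]]
  ]
}}

```text
t: 18.15
tool_pos: [590.2, 27.8, 220.3]
eef_rot: [-3.141, -0.0, 1.609]
contact_force: [0.1, 1.1, -0.3]
finger_gap: 50.0
finger_force: 0.0
```

Request:
{"op": "step_arm", "data": {
  "rows": [
    [[0,0,0,-0.0625,-0.02,0,0.05],[0,0,0,-0.0625,-0.02,0,0.05],[0,0,0,-0.0625,-0.02,0,0.05],[0,0,0,-0.06,-0.02,0,0.05],[0,0,0,0,0,0,0.05]]
  ]
}}

```text
t: 18.77
tool_pos: [521.4, -216.3, 219.2]
eef_rot: [-3.141, 0.0, 1.604]
contact_force: [0.4, -0.2, -0.5]
finger_gap: 50.1
finger_force: 0.0
```

```bash
cat >> h.py <<'E'
def tops():
    for c in('top','scene'):
        im,d=shot(c);P=cloud(c,d); m=box(P,d,(470,640),(-60,120),(85,180)); k,l=cv2.connectedComponents(m.astype(np.uint8))
        for i in range(1,k):
            q=P[l==i]
            if len(q)>15:
                zt=np.percentile(q[:,2],90 if c=='top' else 95); t=q[q[:,2]>zt-6]; print(c,'top z',round(zt,1),'xy',(t[:,:2].min(0)+t[:,:2].max(0))/2,len(t))
E
python3 -c "
from h import *
cover();tops();loc();need(494.9,-269.2,150)"
```

```text
cover 3048 [544.9  30.2] [135.  141.5] 2.0 [540.   25.7] [542.5  25.7] cell xy [17.1  4. ]
top top z 116.3 xy [590.16299901  28.49142328] 97
scene top z 115.3 xy [590.12876696  27.55175408] 113
top bench z -0.09867854065695053
stand 1386 [485.2 291.1] [85.9 86.7] 16.9 [484.8 290.4] [485.5 290.3]
cheek 943 [528.5  25.6] [190.3 158.3] 2.2 [526.5  25.6] [527.8  25.3]
celltop 1433 [528.5  25.6] [190.3 134.3] 2.2 [484.3  22.9] [528.3  23.5]
scene bench z -0.4911748923515762
rack 2776 [ 463.3 -292. ] [105.2 107.1] 80.5 [ 467.2 -296.9] [ 464. -293.]
bolts 199 [ 466.9 -264.7] [19.1 75.8] 80.6 [ 469.7 -265.3] [ 467.9 -265.1]
    95 [ 440.3 -259.8] [18.2 20.5] 64.4 [ 441.4 -260.7] [ 440.2 -260.5]
    104 [ 495.2 -269.2] [18.8 18.8] 63.2 [ 495.6 -269.5] [ 495.  -269.5]
stand 849 [484.1 291. ] [85.6 90.2] 17.0 [486.4 287.7] [485.5 288.9]
cheek 1084 [527.1  25.6] [191.5 161.1] 2.2 [542.    3.4] [529.2  24.7]
celltop 1310 [526.8  24.7] [192.2 158.2] 2.4 [526.9  17.7] [528.3  18.9]
shift [-0.0564 -0.0303  0.0692] turn [-0.  -0.   0.1] t 19.025 gap 49.7 F [-0.3  0.  -0.5]
```

Pin is seated (top at 115.5). Next is the bolt at (495,-269).

Request:
{"op": "step_arm", "data": {
  "rows": [
    [[0,0,0,-0.0282,-0.0152,0,0.042],[0,0,0,-0.0282,-0.0152,0,0.042],[0,0,0,0,0,0.04,0.042],[0,0,0,0,0,0.03,0.042],[0,0,0,0,0,0,0.042]]
  ]
}}

```text
t: 19.65
tool_pos: [493.9, -268.9, 147.6]
eef_rot: [-3.138, -0.002, 1.61]
contact_force: [0.8, 0.2, 0.2]
finger_gap: 41.8
finger_force: 0.0
```

```bash
python3 -c "
from h import *
need(495.0,-269.3,71)
im,d=shot('scene');P=cloud('scene',d);m=box(P,d,(380,570),(-380,-190),(75,90));print(rect(P,m))"
```

```text
shift [-0.0007  0.0013  0.0766] turn [-0.2 -0.1  0.1] t 19.65 gap 41.8 F [0.8 0.2 0.2]
(105, array([ 494.6, -269.1]), array([18.9, 19.3]), 64.0, array([ 495.8, -269.4], dtype=float32), array([ 495. , -269.4], dtype=float32))
```

Request:
{"op": "step_arm", "data": {
  "rows": [
    [[0,0,0,-0.0005,0.0005,0.04,0.042],[0,0,0,0,0,0.03,0.042],[0,0,0,0,0,0.008,0.042],[0,0,0,0,0,0,0.042],[0,0,0,0,0,0,0.01],[0,0,0,0,0,0,0.01],[0,0,0,0,0,0,0.01],[0,0,0,0,0,0,0.01]]
  ],
  "squeeze": 40
}}

```text
t: 20.7
tool_pos: [495.7, -271.2, 72.9]
eef_rot: [3.14, 0.001, 1.609]
contact_force: [-0.8, -0.3, 6.5]
finger_gap: 17.9
finger_force: 38.8
```

Request:
{"op": "step_arm", "data": {
  "rows": [
    [[0,0,0,0,0,-0.01,0.01],[0,0,0,0,0,-0.03,0.01],[0,0,0,0,0,-0.04,0.01],[0,0,0,0,0,-0.03,0.01],[0,0,0,0,0,0,0.01]]
  ]
}}

```text
t: 21.32
tool_pos: [495.8, -271.4, 184.3]
eef_rot: [3.138, 0.003, 1.609]
contact_force: [0.2, -0.0, -1.3]
finger_gap: 17.6
finger_force: 39.1
```

```bash
python3 -c "
from h import *
C[0]=528.2;need(*cw(-34,-50),170)
im,d=shot('scene');cv2.imwrite('pics/c5.png',cv2.resize(im[180:345,130:330],(720,600),interpolation=2)[:,:,::-1])"
```

```text
shift [0.2455 0.0096 0.0136] turn [ 0.2  0.2 -0. ] t 21.325 gap 17.6 F [ 0.2 -0.  -1.3]
```

View pics/c5.png

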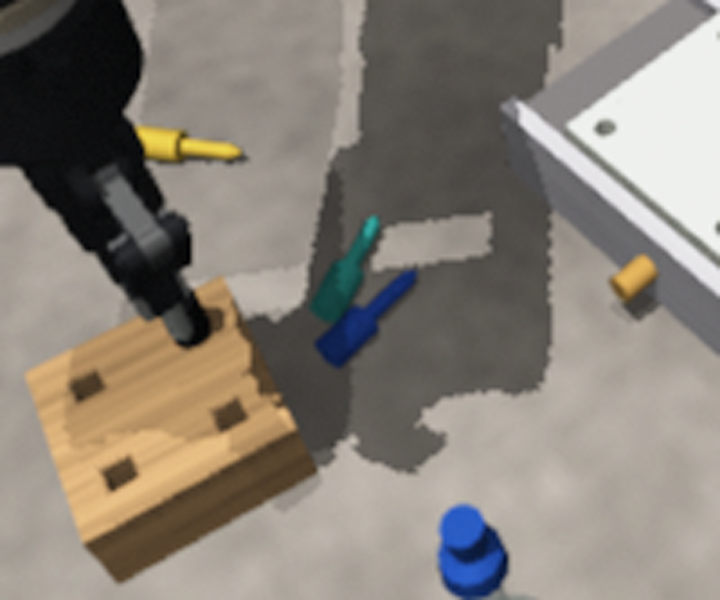

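```bash
python3 -c "
from h import *
print([proj('scene',(495,-270,z)).round(1) for z in (184,150,131)],proj('scene',(440.5,-260,65)))
for i in range(6):
  im,d=shot('scene'); s=readout.get_state(); print(np.round(s['tool_pos'],1))
cv2.imwrite('pics/c6.png',cv2.resize(im[215:295,140:240],(750,600),interpolation=2)[:,:,::-1])"
```

```text
[array([168.4, 251.2]), array([175.4, 263.3]), array([179. , 269.6])] [180.47943091 266.08731254]
[ 494.7 -270.7  181.3]
[ 494.5 -270.6  180.7]
[ 494.4 -270.5  180.4]
[ 494.5 -270.5  180.3]
[ 494.5 -270.6  180.4]
[ 494.6 -270.6  180.5]
```

View pics/c6.png

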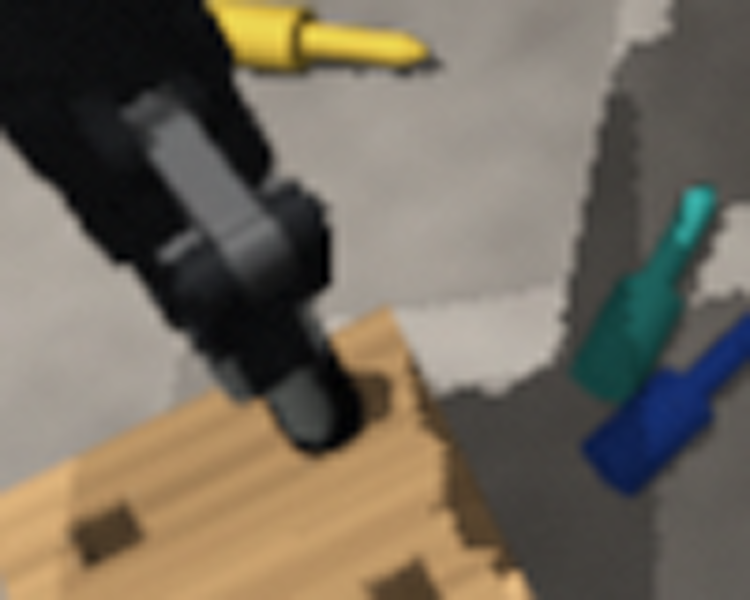

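The bolt is held with its shank pointing down (grey, crop 300,405), and its pocket is empty. I'll carry it to hole3.

```bash
python3 -c "
from h import *
C[0]=528.2;p=cw(-34,-50);print(p);need(p[0],p[1]-1.2,180)"
```

```text
[496.1444513  -25.76833133]
shift [0.2434 0.0108 0.0007] turn [-0.1 -0.  -0. ] t 21.675 gap 17.8 F [-0.2  0.5 -0.8]
```

Request:
{"op": "step_arm", "data": {
  "rows": [
    [[0,0,0,0.045,0.002,0,0.01],[0,0,0,0.045,0.002,0,0.01],[0,0,0,0.045,0.002,0,0.01],[0,0,0,0.045,0.002,0,0.01],[0,0,0,0.04,0.002,0,0.01],[0,0,0,0.0235,0.001,0,0.01],[0,0,0,0,0,0,0.01],[0,0,0,0,0,0,0.01],[0,0,0,0,0,0,0.01]]
  ]
}}

```text
t: 22.8
tool_pos: [496.7, -27.9, 181.2]
eef_rot: [-3.141, 0.0, 1.608]
contact_force: [-0.1, -0.4, -0.4]
finger_gap: 17.3
finger_force: 39.1
```

```bash
python3 -c "
from h import *
C[0]=528.2;p=cw(-34,-50);need(p[0],p[1]-1.2,91)"
```

```text
shift [ 0.001  -0.0005  0.0902] turn [-0.   0.  -0.1] t 22.8 gap 17.3 F [-0.1 -0.4 -0.4]
```

Request:
{"op": "step_arm", "data": {
  "rows": [
    [[0,0,0,0.001,0,0.025,0.01],[0,0,0,0,0,0.015,0.01],[0,0,0,0,0,0.006,0.01],[0,0,0,0,0,0.005,0.01],[0,0,0,0,0,0.005,0.01],[0,0,0,0,0,0.005,0.01],[0,0,0,0,0,0,0.01]]
  ]
}}

```text
t: 23.68
tool_pos: [496.5, -26.0, 120.0]
eef_rot: [-3.141, -0.0, 1.609]
contact_force: [-0.5, 0.1, 0.1]
finger_gap: 17.4
finger_force: 39.1
```

```bash
python3 -c "
from h import *
C[0]=528.2;p=cw(-34,-50);need(p[0],p[1]-1.2,91)"
```

```text
shift [-0.0009 -0.0004  0.029 ] turn [-0. -0. -0.] t 23.675 gap 17.4 F [-0.5  0.1  0.1]
```

Free so far, with the shank end about 9 mm into the cover. Continuing down.

Request:
{"op": "step_arm", "data": {
  "rows": [
    [[0,0,0,-0.0005,0,0.005,0.01],[0,0,0,0,0,0.005,0.01],[0,0,0,0,0,0.005,0.01],[0,0,0,0,0,0.005,0.01],[0,0,0,0,0,0.004,0.01],[0,0,0,0,0,0.003,0.01],[0,0,0,0,0,0,0.01]]
  ]
}}

```text
t: 24.55
tool_pos: [496.6, -26.6, 93.2]
eef_rot: [-3.141, -0.0, 1.609]
contact_force: [0.1, 0.7, 0.9]
finger_gap: 17.6
finger_force: 39.2
```

Request:
{"op": "step_arm", "data": {
  "rows": [
    [[0,0,0,0,0,0.001,0.01],[0,0,0,0,0,0.001,0.01],[0,0,0,0,0,0.0,0.01]]
  ]
}}

```text
t: 24.92
tool_pos: [496.8, -26.6, 92.7]
eef_rot: [3.141, 0.0, 1.609]
contact_force: [-6.9, 0.9, 20.5]
finger_gap: 17.7
finger_force: 41.2
```

Request:
{"op": "step_arm", "data": {
  "rows": [
    [[0,0,0,0,0,-0.001,0.01],[0,0,0,0,0,0,0.042],[0,0,0,0,0,0,0.042],[0,0,0,0,0,0,0.042],[0,0,0,0,0,-0.02,0.042],[0,0,0,0,0,-0.04,0.042],[0,0,0,-0.05,-0.01,0,0.042],[0,0,0,-0.05,-0.01,0,0.042],[0,0,0,-0.04,-0.01,0,0.042],[0,0,0,0,0,0,0.042]]
  ]
}}

```text
t: 26.18
tool_pos: [471.5, -169.7, 152.2]
eef_rot: [-3.142, 0.0, 1.606]
contact_force: [-0.7, 0.3, -0.4]
finger_gap: 41.8
finger_force: 0.0
```

```bash
python3 -c "
from h import *
tops();loc();need(440.3,-260.2,150)"
```

```text
top top z 116.1 xy [590.1756361   28.34156096] 97
top top z 101.9 xy [496.76348739 -25.58503401] 66
scene top z 100.5 xy [495.64585367 -25.07503612] 72
scene top z 115.5 xy [590.07614846  27.79038149] 114
top bench z -0.13243658042893564
stand 1407 [469.  261.8] [85.3 86. ] 17.0 [468.7 261.1] [469.3 261.2]
cheek 929 [528.2  25.4] [189.7 158. ] 2.2 [526.6  25.5] [528.1  25.3]
celltop 1421 [528.5  25.6] [190.4 134.4] 2.2 [484.2  22.7] [528.3  23.5]
scene bench z -0.4917548063411467
rack 2922 [ 463.1 -292.4] [105.  107.8] 81.1 [ 468.  -295.5] [ 464.2 -293.1]
bolts 93 [ 441.  -260.7] [17.6 19.3] 62.9 [ 441.4 -260.8] [ 440.6 -260.6]
    93 [ 441.  -260.7] [17.6 19.3] 62.9 [ 441.4 -260.8] [ 440.6 -260.6]
stand 856 [468.4 261.7] [85.9 87.8] 17.5 [470.2 258.6] [469.1 260.2]
cheek 1048 [526.9  25.4] [191.1 159.6] 2.5 [542.8   3.8] [529.1  24.8]
celltop 1271 [527.   25.2] [192.2 159.2] 2.2 [529.2  18.4] [528.2  19.1]
shift [-0.0921 -0.0354  0.0022] turn [-0. -0.  0.] t 26.375 gap 41.7 F [-0.7 -0.2  0.2]
```

The first bolt is home. The pin stand has been knocked to (469,261.6), so I'll use that later. On to the second bolt.

Request:
{"op": "step_arm", "data": {
  "rows": [
    [[0,0,0,-0.046,-0.0177,0,0.042],[0,0,0,-0.046,-0.0177,0,0.042],[0,0,0,0,0,0.02,0.042],[0,0,0,0,0,0,0.042],[0,0,0,0,0,0,0.042],[0,0,0,0,0,0,0.042]]
  ]
}}

```text
t: 27.12
tool_pos: [440.6, -260.4, 132.9]
eef_rot: [3.141, 0.001, 1.61]
contact_force: [-0.0, 0.1, 0.4]
finger_gap: 41.9
finger_force: 0.0
```

```bash
python3 -c "
from h import *
im,d=shot('scene');P=cloud('scene',d);m=box(P,d,(380,570),(-380,-190),(75,84));print(rect(P,m))
need(440.4,-260.2,71)"
```

```text
(67, array([ 443.6, -260.9]), array([18.6, 13.3]), 85.9, array([ 443.9, -261.1], dtype=float32), array([ 443.5, -260.8], dtype=float32))
shift [ 0.0003 -0.0002  0.0619] turn [0. 0. 0.] t 27.175 gap 41.9 F [ 0.4 -0.3  0.2]
```

Request:
{"op": "step_arm", "data": {
  "rows": [
    [[0,0,0,0,0,0.03,0.042],[0,0,0,0,0,0.02,0.042],[0,0,0,0,0,0.012,0.042],[0,0,0,0,0,0,0.042],[0,0,0,0,0,0,0.01],[0,0,0,0,0,0,0.01],[0,0,0,0,0,0,0.01],[0,0,0,0,0,0,0.01]]
  ],
  "squeeze": 40
}}

```text
t: 28.18
tool_pos: [440.5, -261.2, 71.1]
eef_rot: [3.141, 0.001, 1.609]
contact_force: [-1.2, 1.0, 6.9]
finger_gap: 17.4
finger_force: 39.0
```

Request:
{"op": "step_arm", "data": {
  "rows": [
    [[0,0,0,0,0,-0.01,0.01],[0,0,0,0,0,-0.03,0.01],[0,0,0,0,0,-0.04,0.01],[0,0,0,0,0,-0.03,0.01],[0,0,0,0,0,0,0.01],[0,0,0,0,0,0,0.01],[0,0,0,0,0,0,0.01]]
  ]
}}

```text
t: 29.05
tool_pos: [439.7, -260.6, 179.4]
eef_rot: [-3.14, -0.001, 1.609]
contact_force: [0.2, 0.0, -1.0]
finger_gap: 17.9
finger_force: 39.1
```

```bash
python3 -c "
from h import *
C[0]=528.2;p=cw(-34,50);print(p);need(*p,180);print(readout.get_state()['tool_pos'])"
```

```text
[492.30567039  74.15796031]
shift [ 0.3325  0.0653 -0.0004] turn [-0.1 -0.1 -0. ] t 29.05 gap 17.9 F [ 0.2  0.  -1. ]
[ 439.6750109  -260.57983346  179.36584308]
```

Request:
{"op": "step_arm", "data": {
  "rows": [
    [[0,0,0,0.045,0.009,0,0.01],[0,0,0,0.045,0.009,0,0.01],[0,0,0,0.045,0.009,0,0.01],[0,0,0,0.045,0.009,0,0.01],[0,0,0,0.045,0.009,0,0.01],[0,0,0,0.045,0.009,0,0.01],[0,0,0,0.04,0.007,0,0.01],[0,0,0,0.0222,0.0043,0,0.01],[0,0,0,0,0,0,0.01],[0,0,0,0,0,0,0.01]]
  ]
}}

```text
t: 30.3
tool_pos: [492.4, 73.0, 179.8]
eef_rot: [-3.141, 0.0, 1.609]
contact_force: [-0.9, -0.1, -0.5]
finger_gap: 17.6
finger_force: 39.1
```

```bash
python3 -c "
from h import *
C[0]=528.2;p=cw(-34,50);need(p[0],p[1]-.4,91)"
```

```text
shift [ 0.0008 -0.      0.0888] turn [-0.1  0.  -0. ] t 30.3 gap 17.6 F [-0.9 -0.1 -0.5]
```

Request:
{"op": "step_arm", "data": {
  "rows": [
    [[0,0,0,0.0005,0,0.025,0.01],[0,0,0,0,0,0.015,0.01],[0,0,0,0,0,0.006,0.01],[0,0,0,0,0,0.005,0.01],[0,0,0,0,0,0.005,0.01],[0,0,0,0,0,0.005,0.01],[0,0,0,0,0,0,0.01]]
  ]
}}

```text
t: 31.18
tool_pos: [492.6, 74.1, 119.1]
eef_rot: [-3.141, 0.0, 1.609]
contact_force: [-1.3, 0.1, -0.2]
finger_gap: 17.5
finger_force: 39.1
```

```bash
python3 -c "
from h import *
C[0]=528.2;p=cw(-34,50);need(p[0],p[1]-.4,91)"
```

```text
shift [-0.0003 -0.0003  0.0281] turn [-0.  0. -0.] t 31.175 gap 17.5 F [-1.3  0.1 -0.2]
```

Request:
{"op": "step_arm", "data": {
  "rows": [
    [[0,0,0,0,0,0.005,0.01],[0,0,0,0,0,0.005,0.01],[0,0,0,0,0,0.005,0.01],[0,0,0,0,0,0.005,0.01],[0,0,0,0,0,0.004,0.01],[0,0,0,0,0,0.003,0.01],[0,0,0,0,0,0,0.01]]
  ]
}}

```text
t: 32.05
tool_pos: [492.6, 74.1, 92.1]
eef_rot: [-3.141, 0.0, 1.609]
contact_force: [0.5, -1.0, 0.1]
finger_gap: 17.9
finger_force: 39.1
```

Request:
{"op": "step_arm", "data": {
  "rows": [
    [[0,0,0,0,0,0.001,0.01],[0,0,0,0,0,0,0.01]]
  ]
}}

```text
t: 32.3
tool_pos: [492.7, 74.1, 91.3]
eef_rot: [3.142, 0.0, 1.609]
contact_force: [0.1, 0.4, -0.8]
finger_gap: 17.6
finger_force: 39.1
```

Request:
{"op": "step_arm", "data": {
  "rows": [
    [[0,0,0,0,0,0.001,0.01],[0,0,0,0,0,0.001,0.01],[0,0,0,0,0,0,0.01]]
  ]
}}

```text
t: 32.67
tool_pos: [492.9, 74.1, 90.9]
eef_rot: [3.141, 0.0, 1.609]
contact_force: [-9.0, -0.7, 25.3]
finger_gap: 17.9
finger_force: 41.9
```

Seated. Release, rise and check.

Request:
{"op": "step_arm", "data": {
  "rows": [
    [[0,0,0,0,0,-0.001,0.01],[0,0,0,0,0,0,0.042],[0,0,0,0,0,0,0.042],[0,0,0,0,0,0,0.042],[0,0,0,0,0,-0.02,0.042],[0,0,0,0,0,-0.06,0.042],[0,0,0,0,0,-0.04,0.05],[0,0,0,0.05,0,0,0.05],[0,0,0,0.05,0,0,0.05],[0,0,0,0,0,0,0.05]]
  ]
}}

```text
t: 33.92
tool_pos: [488.5, 176.3, 210.2]
eef_rot: [3.142, -0.0, 1.612]
contact_force: [0.4, 0.2, -0.5]
finger_gap: 50.1
finger_force: 0.0
```

```bash
python3 -c "
from h import *
tops();loc();need(590.2,28.0,205)
im,d=shot('top');cv2.imwrite('pics/c7.png',cv2.resize(im[120:270,160:500],None,fx=2.3,fy=2.3,interpolation=2)[:,:,::-1])"
```

```text
top top z 115.9 xy [590.20291895  28.34732844] 95
top top z 101.2 xy [496.81147378 -25.58083556] 65
top top z 101.1 xy [493.16322481  73.89300281] 65
scene top z 100.7 xy [492.93159021  73.53938498] 62
scene top z 100.7 xy [496.58235229 -25.18601345] 71
scene top z 115.6 xy [590.07338478  28.17512686] 112
top bench z -0.05224057556355777
rack 2065 [ 463.8 -292.1] [106.1 105.3] 80.6 [ 463.2 -291.7] [ 463.5 -291.5]
cheek 931 [528.4  25.6] [190.2 158.3] 2.3 [526.6  26.2] [527.8  25.3]
celltop 1415 [528.6  25.7] [190.8 134.4] 2.2 [484.4  23. ] [528.3  23.5]
scene bench z -0.456281644479497
rack 3037 [ 462.6 -292.3] [104.9 108.3] 81.1 [ 466.3 -294.2] [ 464.1 -293. ]
stand 857 [467.8 261.8] [86.  89.5] 17.2 [470.3 258.7] [469.2 260.1]
cheek 1014 [527.   25.6] [191.2 160.5] 2.2 [5.465e+02 2.000e-01] [529.2  24.8]
celltop 1258 [527.   24.7] [192.2 158.6] 2.4 [529.1  18.6] [528.1  19.5]
shift [-0.1488  0.0958  0.0051] turn [-0.   0.  -0.1] t 34.125 gap 50.2 F [-0.4  0.2  0.3]
```

View pics/c7.png

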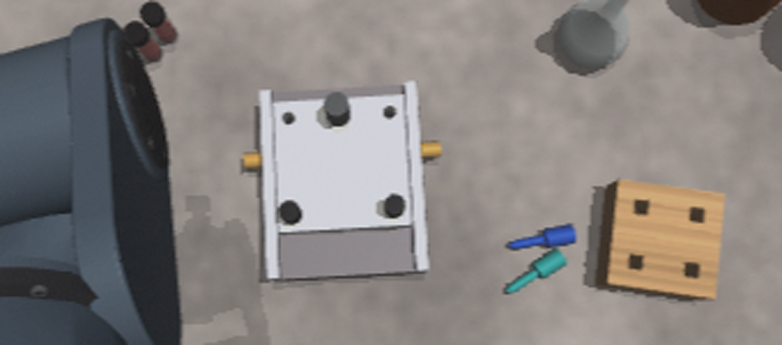

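Both bolts sit home at crop (290,212) and (394,206), the pin is in, and the rack is empty. Next I'll draw the pin.

Request:
{"op": "step_arm", "data": {
  "rows": [
    [[0,0,0,-0.038,0.024,0,0.05],[0,0,0,-0.038,0.024,0,0.05],[0,0,0,-0.038,0.024,0,0.05],[0,0,0,-0.035,0.024,0,0.05],[0,0,0,0,0,0.04,0.05],[0,0,0,0,0,0,0.05],[0,0,0,0,0,0,0.05]]
  ]
}}

```text
t: 35.05
tool_pos: [590.7, 28.6, 171.4]
eef_rot: [3.141, 0.0, 1.609]
contact_force: [0.1, 0.4, 0.4]
finger_gap: 49.6
finger_force: 0.0
```

```bash
python3 -c "
from h import *
need(590.2,28.0,98)"
```

```text
shift [-0.0005 -0.0006  0.0734] turn [ 0.  0. -0.] t 35.05 gap 49.6 F [0.1 0.4 0.4]
```

Request:
{"op": "step_arm", "data": {
  "rows": [
    [[0,0,0,-0.0005,-0.0005,0.04,0.05],[0,0,0,0,0,0.023,0.05],[0,0,0,0,0,0.01,0.05],[0,0,0,0,0,0,0.05],[0,0,0,0,0,0,0.015],[0,0,0,0,0,0,0.015],[0,0,0,0,0,0,0.015],[0,0,0,0,0,0,0.015]]
  ],
  "squeeze": 50
}}

```text
t: 36.05
tool_pos: [590.6, 28.3, 98.6]
eef_rot: [3.14, 0.0, 1.609]
contact_force: [-1.9, 0.4, 5.8]
finger_gap: 21.9
finger_force: 48.7
```

Request:
{"op": "step_arm", "data": {
  "rows": [
    [[0,0,0,0,0,-0.005,0.015],[0,0,0,0,0,-0.015,0.015],[0,0,0,0,0,-0.02,0.015],[0,0,0,0,0,-0.03,0.015],[0,0,0,0,0,-0.04,0.015],[0,0,0,0,0,0,0.015],[0,0,0,0,0,0,0.015],[0,0,0,0,0,0,0.015]]
  ]
}}

```text
t: 37.05
tool_pos: [589.5, 28.2, 206.3]
eef_rot: [-3.14, -0.0, 1.609]
contact_force: [-0.0, -0.2, -1.6]
finger_gap: 21.5
finger_force: 49.1
```

```bash
python3 -c "
from h import *
im,d=shot('scene');P=cloud('scene',d)
loc();tops()
for c in('top','scene'):
  for r in models.place_of('pinstand_hole',c)[:2]: print(c,r['score'],at_z(c,r['uv'],70))
need(469,261.6,208);print(readout.get_state()['tool_pos'])"
```

```text
top bench z -0.14350723959055195
rack 2062 [ 463.7 -291.9] [106.9 105.2] 80.9 [ 463.1 -291.5] [ 463.5 -291.6]
stand 695 [469.4 264.2] [83.1 81.4] 16.7 [476.8 280.6] [471.8 277.4]
cheek 172 [491.8 -49. ] [111.  12.] 2.1 [486.4 -50.5] [489.5 -49.4]
scene bench z -0.4707741584931874
rack 3040 [ 462.8 -292.3] [104.9 108.6] 81.1 [ 466.2 -294. ] [ 464.1 -293. ]
stand 335 [479.1 264.2] [64.1 88.3] 18.2 [481.2 280.6] [476.9 267.8]
cheek 991 [527.1  25.4] [191.5 159.3] 2.2 [548.4  -2.7] [529.   24.8]
celltop 1277 [527.1  25. ] [192.1 158.8] 2.3 [530.4  18.2] [528.2  19.1]
scene top z 100.6 xy [492.41451645  74.00900031] 62
scene top z 178.7 xy [593.49032502  21.93204837] 10
scene top z 100.7 xy [496.07217443 -25.47930764] 72
top 0.58 [465.47984907 257.58164724  70.        ]
scene 0.85 [464.40961806 266.71762259  70.        ]
shift [ 0.2378 -0.112  -0.0009] turn [-0. -0. -0.] t 37.4 gap 21.8 F [-0.5 -1.3 -0.8]
[589.97591905  28.22978778 207.07617634]
```

Request:
{"op": "step_arm", "data": {
  "rows": [
    [[0,0,0,0.04,-0.019,0,0.015],[0,0,0,0.04,-0.019,0,0.015],[0,0,0,0.04,-0.019,0,0.015],[0,0,0,0.04,-0.019,0,0.015],[0,0,0,0.04,-0.018,0,0.015],[0,0,0,0.0378,-0.018,0,0.015],[0,0,0,0,0,0,0.015],[0,0,0,0,0,0,0.015],[0,0,0,0,0,0,0.015]]
  ]
}}

```text
t: 38.52
tool_pos: [469.5, 260.8, 207.3]
eef_rot: [-3.142, 0.0, 1.608]
contact_force: [-0.8, -0.2, -1.4]
finger_gap: 22.0
finger_force: 49.2
```

```bash
python3 -c "
from h import *
need(469,261.7,99)
im,d=shot('scene');P=cloud('scene',d);print(rect(P,box(P,d,(400,580),(190,360),(64,74))))
cv2.imwrite('pics/c8.png',cv2.resize(im[60:220,320:480],(600,600),interpolation=2)[:,:,::-1])"
```

```text
shift [ 0.0009 -0.0005  0.1083] turn [-0.   0.  -0.1] t 38.525 gap 22.0 F [-0.8 -0.2 -1.4]
(852, array([467.7, 261.6]), array([85.8, 89.2]), 16.7, array([470.1, 258.9], dtype=float32), array([469.1, 260.1], dtype=float32))
```

View pics/c8.png

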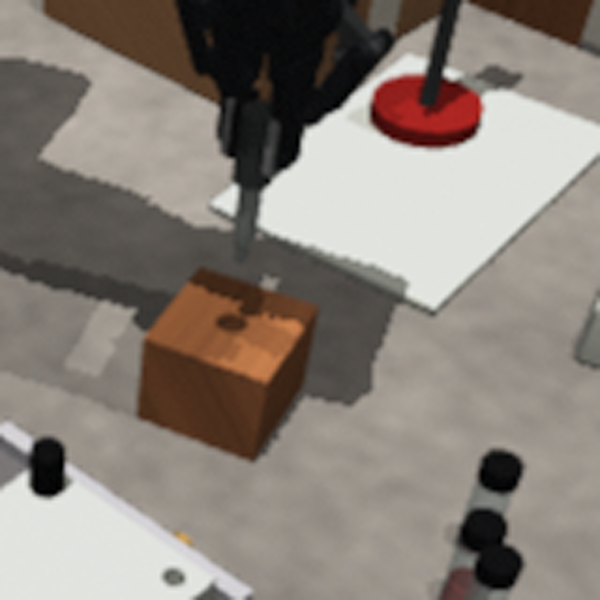

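The pin hangs over the stand's hole, point at (241,258) and hole at (232,322) along the pin's axis. I'll lower it.

Request:
{"op": "step_arm", "data": {
  "rows": [
    [[0,0,0,0.0008,-0.0004,0.03,0.015],[0,0,0,0,0,0.015,0.015],[0,0,0,0,0,0.006,0.015],[0,0,0,0,0,0.006,0.015],[0,0,0,0,0,0.006,0.015],[0,0,0,0,0,0.006,0.015],[0,0,0,0,0,0.006,0.015],[0,0,0,0,0,0.006,0.015],[0,0,0,0,0,0,0.015]]
  ]
}}

```text
t: 39.7
tool_pos: [468.4, 262.3, 125.8]
eef_rot: [-3.141, 0.0, 1.609]
contact_force: [-0.5, 0.9, -1.0]
finger_gap: 21.6
finger_force: 49.2
```

Request:
{"op": "step_arm", "data": {
  "rows": [
    [[0,0,0,0,0,0.006,0.015],[0,0,0,0,0,0.006,0.015],[0,0,0,0,0,0.005,0.015],[0,0,0,0,0,0.004,0.015],[0,0,0,0,0,0.003,0.015],[0,0,0,0,0,0.001,0.015],[0,0,0,0,0,0,0.015]]
  ]
}}

```text
t: 40.58
tool_pos: [468.7, 262.4, 101.3]
eef_rot: [3.142, 0.0, 1.609]
contact_force: [0.6, -0.3, -1.4]
finger_gap: 21.5
finger_force: 49.2
```

Request:
{"op": "step_arm", "data": {
  "rows": [
    [[0,0,0,0,0,0.001,0.015],[0,0,0,0,0,0.001,0.015],[0,0,0,0,0,0.001,0.015],[0,0,0,0,0,0,0.015]]
  ]
}}

```text
t: 41.08
tool_pos: [468.7, 262.4, 98.6]
eef_rot: [3.141, -0.0, 1.609]
contact_force: [-2.3, -0.3, 4.4]
finger_gap: 21.8
finger_force: 50.1
```

Touching down. Release and withdraw upward, then aside.

Request:
{"op": "step_arm", "data": {
  "rows": [
    [[0,0,0,0,0,0,0.05],[0,0,0,0,0,0,0.05],[0,0,0,0,0,0,0.05],[0,0,0,0,0,-0.02,0.05],[0,0,0,0,0,-0.06,0.05],[0,0,0,0,0,-0.06,0.05],[0,0,0,0,-0.05,0,0.05],[0,0,0,0,-0.05,0,0.05],[0,0,0,0,0,0,0.05]]
  ]
}}

```text
t: 42.2
tool_pos: [366.3, 258.4, 238.5]
eef_rot: [-3.141, 0.0, 1.61]
contact_force: [0.2, 0.5, -0.6]
finger_gap: 49.8
finger_force: 0.0
```

```bash
python3 -c "
from h import *
tops();cover();loc()
im,d=shot('scene','s9.png');P=cloud('scene',d);m=box(P,d,(420,520),(210,310),(90,150));print('pin top',np.percentile(P[m][:,2],95),rect(P,m))"
```

```text
top top z 101.2 xy [496.61377149 -25.60616926] 66
top top z 101.5 xy [493.15933053  73.90240873] 67
scene top z 100.5 xy [492.787617    73.97822637] 64
scene top z 100.9 xy [496.04474618 -25.83862265] 70
cover 3030 [543.   19.2] [130.7 143.5] 2.1 [542.6  25.9] [542.3  25.7] cell xy [14.7 -6.9]
top bench z -0.0865706622030377
rack 2065 [ 463.9 -292.2] [106.8 105.6] 80.6 [ 463.2 -291.6] [ 463.6 -291.5]
stand 1292 [469.  261.8] [85.5 86.2] 16.8 [468.3 260. ] [468.6 261.4]
pin 105 [468.5 261.2] [22.4 22.8] 48.7 [468.3 260.8] [467.7 261.1]
cheek 939 [528.2  25.6] [189.7 158.2] 2.2 [527.2  25.8] [528.   25.3]
celltop 1449 [528.5  25.6] [190.3 134.3] 2.1 [487.5  22.7] [528.3  23.5]
scene bench z -0.44964648878027785
rack 3033 [ 462.  -291.9] [105.  108.8] 80.7 [ 466.3 -294.1] [ 463.9 -293. ]
stand 756 [468.1 261.8] [85.2 88.9] 17.0 [472.7 255.3] [469.8 259.8]
pin 74 [468.3 260.6] [23.3 22.9] 4.8 [469.2 259.6] [468.3 260.3]
cheek 1018 [527.9  25.6] [189.8 159.6] 2.3 [546.1   0.9] [528.8  25. ]
celltop 1277 [527.3  24.4] [192.3 159. ] 2.9 [529.8  18.6] [528.3  19.2]
pin top 115.68493745035359 (135, array([468.2, 260.7]), array([22.9, 23.9]), 15.6, array([470.7, 257.3], dtype=float32), array([468.8, 260.3], dtype=float32))
```

View pics/s9.png

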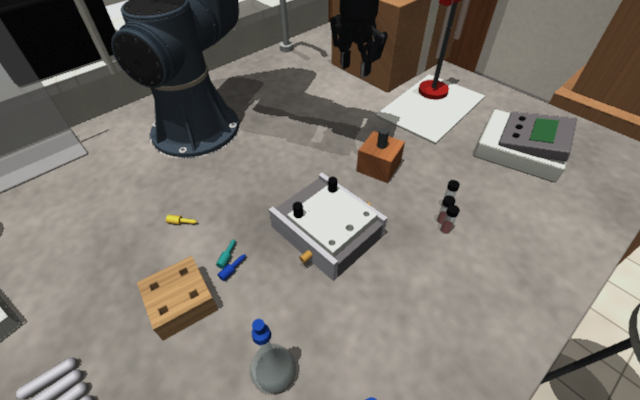

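The pin is home in its stand (383,140) with its top at 115.7. Both bolts are home in the cover (298,210 and 333,185), and the glassware is untouched. Handing in.

```bash
python3 -c "
from h import *
print(workorder.finish_job())"
```

```text
the job is handed in; nothing more can be done
None
```

The job is done and handed in: the cover lies flat and aligned on the cell, both bolts from the rack are fully home in corner holes, the pin stands home in its stand, and the glassware was not disturbed.

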